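# Stand the fallen tumbler upside down on the drying pad

### The job

One glass tumbler has fallen over and lies on its side on the wooden board. Pick it up, turn it and set it down gently, mouth down, in the middle of the round cork pad. Leave the glasses that are standing where they are.

Things in the scene. Friction and masses are not known exactly. Their poses are not given: they have to be found in the camera images.
- tumbler: Clear glass tumbler lying on its side on the wooden board (top z = 0.0525), mouth ahead or ahead and to the right (yaw -40 to +11 degrees): 62 mm tall, round, 45 mm across the mouth, 37 mm the base, about 75 g. Origin at the centre of the base's outer face; z runs along the tumbler from base to mouth (lying: level, 4 degrees up to the mouth; upside down: z straight down, origin on top).
- drying_pad: Round flat cork pad, 100 mm across and 10 mm thick, fixed flat on the wooden board. Origin at the centre of its underside, on the board's top (z = 0.0525); z is up. Its top is at z = 0.0625. Keep the wrist clear of the tall cupboard door that stands to the right of the robot and of the board.
- upright_glass: A tumbler like the fallen one, 62 mm tall and 45 mm across, standing mouth up on the board. To be left alone. Origin at the centre of its underside, z up.
- upturned_glass: A tumbler like the fallen one, 62 mm tall and 45 mm across, already standing mouth down on the board. To be left alone. Origin at the centre of its underside, z up.

How it is judged:
By the outcome, as a careful person would: the job done as asked, in the order asked, and still so for the second after the job is handed in, with the robot touching nothing.
It also fails if it takes over 35 s, if anything falls off the work surface, if the arm or the gripper's body presses on something with over 40 N, if the wrist force passes 120 N, or if a joint passes its speed limit or range.

### The arm

A 6-joint arm with a two-finger parallel gripper is mounted at the origin on a cart in front of the work surface, level with it; the furniture and walls round the work are solid. World frame = base frame: x ahead of the robot, y to its left, z up, the work surface at z = 0. Lengths are in mm, angles in degrees, forces in N, time in s.
With the tool pointing down it reaches from about 350 to 850 mm from the base axis. Payload 8.1 kg.
Tool frame: the origin (TCP) lies midway between the tips of the shut fingers; the grasp point (between the pads) lies 19 mm behind it; z points along the fingers, y is the line along which they close (so a half turn about z gives the same grasp; the last joint's range is limited). The gripper opens to 85 mm and grips with 20 to 120 N. Pads are 22 mm wide; open, the fingers measure 114 mm over their backs; the gripper's body (76 mm by 85 mm) begins 54 mm behind the grasp point. The pads swing forward as they close: fully open they stand 13 mm farther back than shut.
Start: joints at [70.394, 7.471, 85.268, -0, 87.261, -4.893], TCP at [152.37, 580.335, 231.292] pointing down, gripper open.
Joint ranges: [-169.43, 169.43], [-51.17, 129.36], [1.28, 143.12], [-76.62, 256.62], [0, 156.53], [-152.29, 152.29]. Speed limits (degrees/s): [136.94, 136.94, 159.86, 180, 180, 180].

### API

Orientations are given as [roll, pitch, yaw] about the fixed x, y, z axes, in that order (R = Rz(yaw) Ry(pitch) Rx(roll)).
In Python, from bench import r, optics, monitor gives the robot as it stands (r), with the cameras (optics) and the readings (monitor).
- The arm moves only by the shell command python3 steer.py 'ROWS' [FORCE]. ROWS is a JSON object whose key "deltas" holds a list of rows, 1 to 8 of them, each of 7 numbers: a rotation vector rx, ry, rz in a scale on which 1.0 is 120 degrees, then dx, dy, dz in a scale on which 1.0 is 600 mm, then the finger opening in mm; each row is the pose to reach, as a shift and turn from the pose commanded when the command began, along the tool's axes at that moment; what a row does not reach only later rows make up. A row lasts 1/8 s, in which the tool goes at most 62.5 mm and 10.7 degrees, less where a joint would pass 70% of its speed; a pose out of reach is approached as far as the arm can. The fingers move at their own pace and stop on an object; FORCE is the grip in N (left out, the last holds). Time passes only in rows, so rows that do not move let the fingers close. It prints the time, the measured TCP pose, the force, the opening and the grip force at its end. Shift and turn numbers lie between -1 and 1, and a call with a number outside is refused. Input that does not fit is refused with a message, and nothing moves.
- monitor.sense(): the state, without advancing time (a new reading comes with each control period).
- optics.snapshot(name): name is "scene" or "top"; returns a dict with "pixels" (384x512x3 uint8, blue, green, red), "fx", "fy", "cx", "cy" (pixels), "D" ([k1, k2, p1, p2, k3] as OpenCV has them; the pictures are not rectified), "pose" (4x4, takes a point from camera to world coordinates). Camera axes: x right, y up, looking along -z (the intrinsics and any distortion apply to the point x, -y, -z); pixel columns grow to the right and rows downward; lengths in mm; the calibration is good to about 2 mm. A picture is of the moment at which its call begins. There is no depth.
- r.hand_in(): hands the job in; it is judged then, once.
The state is a dict: "time": time; "joint_pos": joint angles; "qd": joint speeds; "joint_efforts": joint torques, N m; "tool_pos": TCP position; "tcp_rot": TCP orientation; "ft_force": force on the tool from outside, world axes, zero at the start; "wrist_torque": the same for the moment, N m; "finger_gap": finger opening in mm; "grip_force": force on a finger pad.
Only numpy, scipy, OpenCV 4.12 (cv2) and the standard library are available. Lean on these libraries where they do the work, as an engineer would, in place of code of your own. Each camera call takes 0.05 s, during which the arm holds its last target. There are 200 camera calls.

## Working session

There is one attempt and no reset: what is moved stays moved. The work goes in short steps, Python scripts to look and compute and a shell command to move; the robot and the scene stay as the last step left them, time stands still between calls to the robot, and variables do not carry over. Pictures are saved under pics/ and viewed, at most 10 in all, crops included, and the job is handed in when it is done.

```bash
ls; mkdir -p pics; python3 - <<'E'
from bench import r, optics, monitor
import cv2,numpy as np
np.set_printoptions(precision=2,suppress=True)
for n in("scene","top"):
    s=optics.snapshot(n);cv2.imwrite(f"pics/{n}0.png",s["pixels"]);print(n,s["fx"],s["fy"],s["cx"],s["cy"],s["D"]);print(np.array(s["pose"]))
print(monitor.sense())
E
```

```text
bench.py
pics
steer.py
scene 427.22046446783924 427.22046446783924 253.38173384854665 193.00859161093464 [-0.03  0.    0.    0.    0.  ]
[[   0.4     0.62   -0.67  -19.3 ]
 [  -0.92    0.26   -0.3  -115.71]
 [  -0.02    0.74    0.68  684.97]
 [   0.      0.      0.      1.  ]]
top 380.1553776847699 380.1553776847699 252.7157522669956 187.30134337560284 [-0.07  0.    0.    0.    0.  ]
[[ -0.02   0.99  -0.17 424.36]
 [ -1.    -0.01   0.01 153.03]
 [  0.01   0.17   0.99 955.8 ]
 [  0.     0.     0.     1.  ]]
{'time': 0.1, 'joint_pos': array([70.39,  7.51, 85.32,  0.  , 87.26, -4.89]), 'qd': array([-0.05, -0.09, -0.21,  0.06, -0.18,  0.1 ]), 'joint_efforts': array([  0.  , -57.1 , -50.19,  -0.  ,   0.01,   0.  ]), 'tool_pos': array([152.19, 579.86, 230.34]), 'tcp_rot': array([-179.9 ,   -0.01,  165.29]), 'ft_force': array([-0.17,  0.25, -0.05]), 'wrist_torque': array([-0.04, -0.03,  0.04]), 'grip_force': 0.0, 'finger_gap': 85.188946215474}
```

View pics/scene0.png

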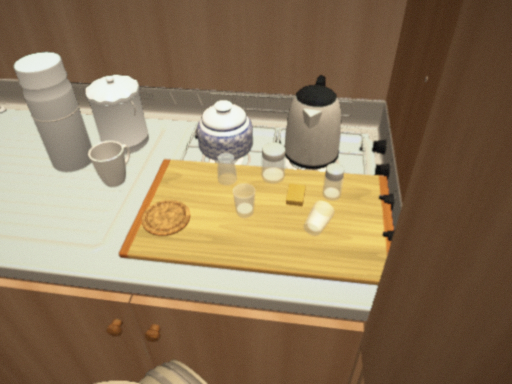

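View pics/top0.png

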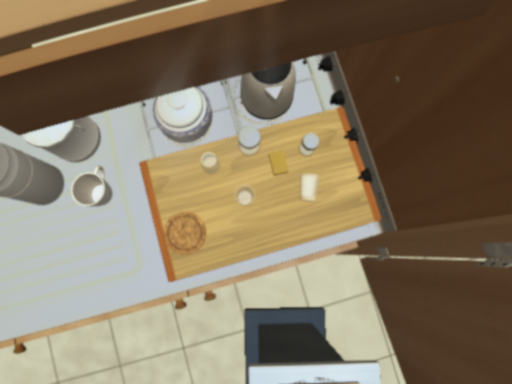

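The scene view shows the fallen tumbler at about (320,217), the cork pad at (167,218), and the standing glasses at (227,168) and (245,200). In the top view they are at (309,187), (186,232), (208,160) and (245,196). I'll zoom in to get exact points.

```bash
python3 - <<'E'
import cv2,numpy as np
a=cv2.imread("pics/scene0.png");b=cv2.imread("pics/top0.png")
def c(i,x,y,w,h,k=8):
    o=cv2.resize(i[y:y+h,x:x+w],None,fx=k,fy=k,interpolation=cv2.INTER_CUBIC)
    for j in range(0,w,10): cv2.putText(o,str(x+j),(j*k,10),0,.35,(0,0,255));cv2.line(o,(j*k,0),(j*k,h*k),(0,0,255) if 0 else (90,90,90),1)
    for j in range(0,h,10): cv2.putText(o,str(y+j),(0,j*k+10),0,.35,(0,0,255));cv2.line(o,(0,j*k),(w*k,j*k),(90,90,90),1)
    return o
cv2.imwrite("pics/t.png",np.hstack([c(a,295,190,50,50),c(b,285,160,50,50)]))
cv2.imwrite("pics/p.png",np.vstack([np.hstack([c(a,135,190,65,50,6),c(b,155,205,65,50,6)]),np.hstack([c(a,205,145,65,48,6),c(b,195,145,65,48,6)])]))
E
```

```text
(no output)
```

View pics/t.png

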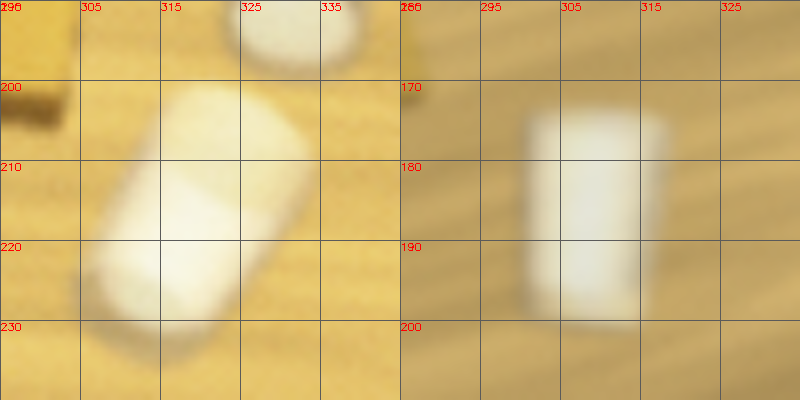

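View pics/p.png

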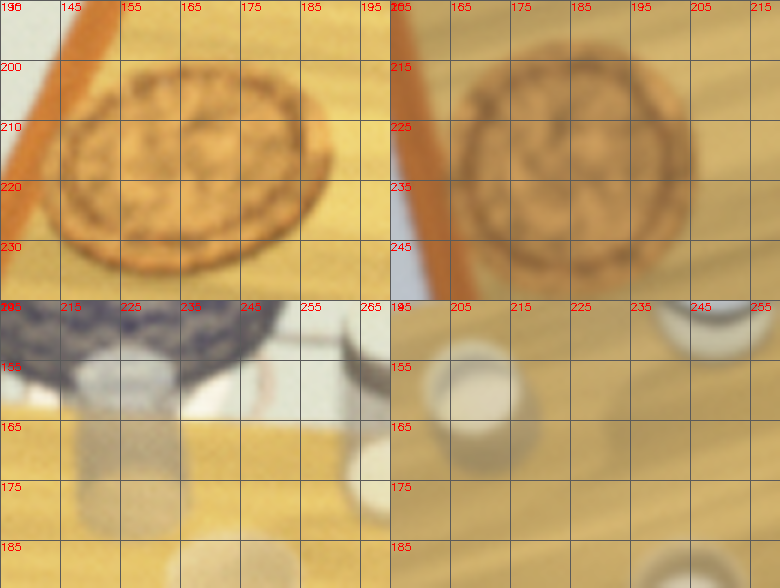

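The crops give edge pixels for all four objects. I'll fit the known shapes to both views with x, y and z free, using silhouettes or bounding boxes.

```bash
cat > h.py <<'E'
import cv2,numpy as np
from scipy.optimize import least_squares,minimize
np.set_printoptions(precision=2,suppress=True)
def proj(s,P):
    M=np.linalg.inv(np.array(s["pose"]));C=np.asarray(P,float)@M[:3,:3].T+M[:3,3]
    K=np.array([[s["fx"],0,s["cx"]],[0,s["fy"],s["cy"]],[0,0,1]])
    return cv2.projectPoints(C*[1,-1,-1],np.zeros(3),np.zeros(3),K,np.array(s["D"],float))[0][:,0]
t=np.linspace(0,2*np.pi,60)
def cone(o,ax,r0,r1,L):
    ax=np.array(ax);u=np.cross(ax,[.3,.5,.81]);u/=np.linalg.norm(u);v=np.cross(ax,u)
    ring=lambda c,R:c+R*(np.cos(t)[:,None]*u+np.sin(t)[:,None]*v)
    return np.vstack([ring(np.array(o),r0),ring(np.array(o)+L*ax,r1)])
def lying(p): # x,y,z of base centre, yaw
    e=np.radians(4);y=np.radians(p[3]);return cone(p[:3],[np.cos(e)*np.cos(y),np.cos(e)*np.sin(y),np.sin(e)],18.5,22.5,62)
def bbox(q): return np.r_[q.min(0),q.max(0)]
def fitbox(ss,boxes,shape,p0):
    f=lambda p:np.concatenate([bbox(proj(s,shape(p)))-b for s,b in zip(ss,boxes)])
    o=least_squares(f,p0,diff_step=1e-4);return o.x,o.fun
E
python3 - <<'E'
from h import *
from bench import r, optics, monitor
S,T=optics.snapshot("scene"),optics.snapshot("top")
def mask(s,x,y,w,h):
    c=cv2.resize(s["pixels"][y:y+h,x:x+w],None,fx=4,fy=4,interpolation=cv2.INTER_CUBIC)
    sat=cv2.cvtColor(c,cv2.COLOR_BGR2HSV)[...,1]
    th,m=cv2.threshold(sat,0,1,cv2.THRESH_OTSU+cv2.THRESH_BINARY_INV)
    n,l,st,_=cv2.connectedComponentsWithStats(m);k=l[h*2,w*2];return (l==k).astype(np.uint8)
W=[(S,300,199,40,36),(T,293,168,32,38)]
M=[mask(*w) for w in W]
for w,m in zip(W,M): ys,xs=np.nonzero(m);print("mask bbox",xs.min()/4+w[1],ys.min()/4+w[2],xs.max()/4+w[1],ys.max()/4+w[2])
def cost(p,idx=(0,1)):
    c=0
    for i in idx:
        s,x,y,w,h=W[i];q=((proj(s,lying(p))-[x,y]+.5)*4-.5)
        im=np.zeros_like(M[i]);cv2.fillConvexPoly(im,cv2.convexHull(np.round(q*16).astype(np.int32)),1,shift=4)
        c+=1-(im&M[i]).sum()/(im|M[i]).sum()
    return c
o=min((minimize(cost,[560+dx,20,71,yw],method="Nelder-Mead",options=dict(initial_simplex=np.array([560+dx,20,71,yw])+np.vstack([np.zeros(4),np.diag([15,15,10,10])]),xatol=.05,fatol=1e-4,maxiter=600)) for dx in(-15,15) for yw in(-10,0)),key=lambda o:o.fun)
print("tumbler base x y z yaw",o.x,o.fun,[cost(o.x,(i,)) for i in(0,1)])
pad=lambda p:cone(p[:3],[0,0,1],50,50,10)
print("pad",*fitbox([S,T],[[142,200.8,190.3,235.8],[166.7,211.3,206.2,253.8]],pad,[480,340,52.]))
g=lambda p:cone(p[:3],[0,0,1],22.5,18.5,62); gu=lambda p:cone(p[:3],[0,0,1],18.5,22.5,62)
for nm,G in(("dn",g),("up",gu)):
    print(nm,*fitbox([S,T],[[217.5,153,236.3,185.3],[201,151.2,220,174]],G,[640,290,52.]))
    print(nm,*fitbox([S,T],[[233,184,256,216],[236,186,254.5,207]],G,[560,190,52.]))
E
```

```text
mask bbox 306.25 201.0 333.25 232.0
mask bbox 300.75 173.5 318.25 200.5
tumbler base x y z yaw [539.69  12.65  67.84  -3.57] 0.37353768600999493 [np.float64(0.20538481976795675), np.float64(0.16815286624203818)]
pad [469.31 301.3   51.66] [ 0.27 -1.46  1.56  1.81 -2.77  0.08  0.78  0.44]
dn [632.34 242.71  50.68] [-0.   -0.44  1.17  0.45 -1.04  0.15 -0.02  0.33]
dn [549.49 161.29  57.68] [ 1.37 -1.99 -0.06  2.05 -0.89  0.04 -0.52  0.46]
up [628.52 237.92  51.62] [-0.71 -0.42  1.18  0.54 -0.75 -0.06  0.27  0.15]
up [546.51 159.27  56.9 ] [ 0.17 -1.85 -0.14  2.16 -0.95 -0.36  0.78  0.06]
```

```bash
python3 - <<'E'
from h import *
from bench import r, optics, monitor
S,T=optics.snapshot("scene"),optics.snapshot("top");o=[]
def dr(s,x,y,w,h,k):
    im=cv2.resize(s["pixels"][y:y+h,x:x+w],None,fx=k,fy=k,interpolation=cv2.INTER_CUBIC)
    for P,c in((lying([539.7,12.65,71,-3.6]),(0,0,255)),(cone([469.3,301.3,52.5],[0,0,1],50,50,10),(255,0,0))):
        q=(proj(s,P)-[x,y]+.5)*k
        cv2.polylines(im,[np.round(cv2.convexHull(q.astype(np.float32))).astype(int)],1,c,1)
    return im
cv2.imwrite("pics/o.png",np.vstack([np.hstack([dr(S,295,190,56,50,7),dr(T,285,160,56,50,7)]),np.hstack([dr(S,135,190,56,35*0+50,7)[:, :392],dr(T,160,208,56,50,7)])])[:,:])
for y in(-20,-10,-3.6,3): print(y,bbox(proj(S,lying([539.7,12.65,71,y]))),bbox(proj(T,lying([539.7,12.65,71,y]))))
E
python3 -c "
import cv2;i=cv2.imread('pics/o.png');print(i.shape);cv2.imwrite('pics/o1.png',cv2.resize(i,(672,600)))"
```

```text
-20 [305.13 201.81 340.97 236.94] [300.21 172.42 325.05 203.05]
-10 [304.22 200.15 337.23 236.32] [299.89 172.69 320.98 201.78]
-3.6 [303.78 199.35 334.48 235.94] [299.03 173.01 318.16 201.06]
3 [303.42 198.74 331.42 235.61] [296.08 172.97 315.61 201.17]
(700, 784, 3)
```

View pics/o1.png

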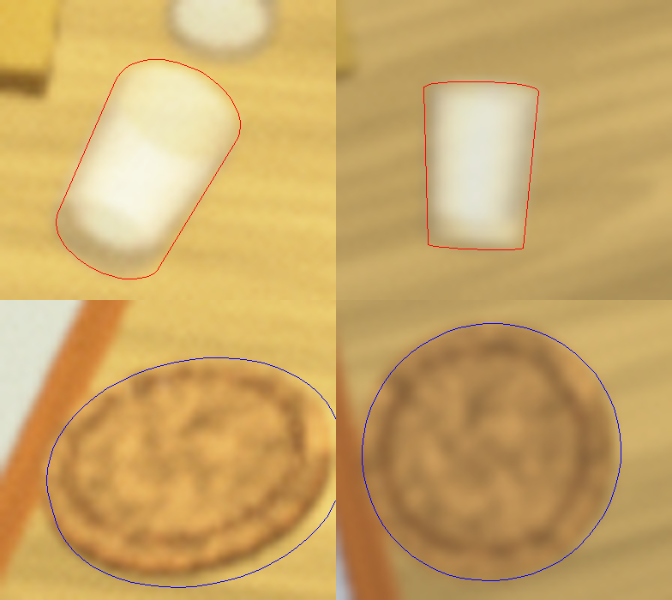

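The overlay fits both objects. The tumbler base is at (540, 12.5, 71) with yaw about -3.6°, and its fitted height of 68–71 matches the expected 71. The pad is at (469, 300) with its underside at 51.7, against 52.5 given.

Plan: grasp across the tumbler's middle with the tool pointing forward and 47° down. A half turn about the tool axis then brings the mouth down with the tool about 39° down.

```bash
cat >> h.py <<'E'
from scipy.spatial.transform import Rotation as Ro
def tool(az,el,side): # pointing az, el deg below level; y to left(+1)/right(-1)
    a,e=np.radians([az,el]);z=np.array([np.cos(e)*np.cos(a),np.cos(e)*np.sin(a),-np.sin(e)])
    y=side*np.array([-np.sin(a),np.cos(a),0]);return Ro.from_matrix(np.c_[np.cross(y,z),y,z])
def row(st,R,p):
    R0=Ro.from_euler("xyz",st["tcp_rot"],degrees=True);q=R0.inv()
    print("row",np.degrees((q*R).as_rotvec()).round(1),q.apply(np.array(p)-st["tool_pos"]).round(1))
E
python3 - <<'E'
from h import *
from bench import r, optics, monitor
s=monitor.sense();R=tool(-3.6,47,1);z=R.as_matrix()[:,2];G=np.array([571,10.5,73])+16*z
print("G",G,"pre",G-120*z,s["joint_pos"])
row(s,R,G-120*z)
E
```

```text
G [581.89   9.81  61.3 ] pre [500.21  14.95 149.06] [70.39  7.49 85.29  0.   87.26 -4.89]
row [ -4.2 -42.9 -10.6] [-480.1 -458.2   82.1]
```

The manual's scale: shifts go in shares of 600 mm and turns go in shares of 120 degrees. Converting my numbers, -480 mm / 600 = -0.8, -458 mm / 600 = -0.7633, -42.9 degrees / 120 = -0.3575.

```bash
python3 steer.py '{"deltas": [[0, 0, 0, -0.3667, -0.35, 0, 80], [0, 0, 0, -0.3667, -0.35, 0, 80], [0, 0, 0, -0.3667, -0.35, 0, 80], [0, 0, 0, -0.3667, -0.35, 0, 80], [0, 0, 0, -0.3667, -0.35, 0, 80], [-0.035, -0.3575, -0.0883, -0.8, -0.7633, 0.1367, 70], [-0.035, -0.3575, -0.0883, -0.8, -0.7633, 0.1367, 70], [-0.035, -0.3575, -0.0883, -0.8, -0.7633, 0.1367, 70]]}' 25 && python3 steer.py '{"deltas": [[0, 0, 0, 0, 0, 0, 70]]}'; python3 - <<'E'
from h import *
from bench import r, optics, monitor
s=monitor.sense();R=tool(-3.6,47,1);z=R.as_matrix()[:,2];G=np.array([571,10.5,73])+16*z
print(s["joint_pos"]);row(s,R,G-120*z);row(s,R,G-40*z)
E
```

```text
time: 1.3
tool_pos: [409.1, 164.7, 190.4]
tcp_rot: [179.0, 31.7, 173.1]
ft_force: [0.7, -1.3, 0.4]
finger_gap: 70.0
grip_force: 0.0
time: 1.42
tool_pos: [403.4, 161.0, 180.6]
tcp_rot: [179.4, 30.9, 173.0]
ft_force: [0.0, 0.1, 0.5]
finger_gap: 70.2
grip_force: 0.0
[ 29.29 -48.16 139.11 -19.21  64.26 -49.27]
row [ -1.5 -12.   -2.8] [ -81.5 -134.    84.3]
row [ -1.5 -12.   -2.8] [ -98.2 -131.5  162.6]
```

In the tool's units: -134 mm / 600 = -0.2233, 84 mm / 600 = 0.14, -12 degrees / 120 = -0.1.

```bash
python3 steer.py '{"deltas": [[-0.0125, -0.1, -0.0233, -0.135, -0.2233, 0.14, 70], [-0.0125, -0.1, -0.0233, -0.135, -0.2233, 0.14, 70], [-0.0125, -0.1, -0.0233, -0.135, -0.2233, 0.14, 70], [-0.0125, -0.1, -0.0233, -0.135, -0.2233, 0.14, 70], [-0.0125, -0.1, -0.0233, -0.135, -0.2233, 0.14, 70]]}' ; python3 - <<'E'
from h import *
from bench import r, optics, monitor
s=monitor.sense();R=tool(-3.6,47,1);z=R.as_matrix()[:,2];G=np.array([571,10.5,73])+16*z
print(s["joint_pos"]);row(s,R,G-120*z);row(s,R,G-40*z);row(s,R,G)
T=optics.snapshot("top");S=optics.snapshot("scene")
cv2.imwrite("pics/a.png",np.hstack([cv2.resize(T["pixels"][120:270,230:380],(400,400)),cv2.resize(S["pixels"][120:270,230:380],(400,400))]))
E
```

```text
time: 2.05
tool_pos: [509.5, 19.3, 198.6]
tcp_rot: [179.5, 41.7, 176.0]
ft_force: [0.2, -0.3, 0.3]
finger_gap: 70.2
grip_force: 0.0
[ -3.87 -51.01 142.87   0.54  46.41 -90.27]
row [ 0.2 -1.3 -0.3] [39.7 -5.3 30.9]
row [ 0.2 -1.3 -0.3] [ 37.9  -5.5 110.9]
row [ 0.2 -1.3 -0.3] [ 37.   -5.7 150.9]
```

View pics/a.png

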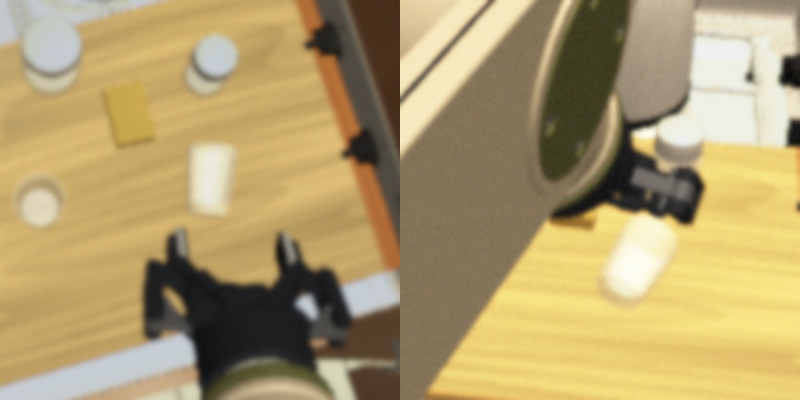

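The fingers straddle the tumbler's line well: it sits between them in the top view, around (210,180) in the crop. The arm is near its fold limits here, and going forward and down should relax that.

In the tool's units: 111 mm / 600 = 0.185, 80 mm / 600 = 0.1333, -1.3 degrees / 120 = -0.0108.

```bash
python3 steer.py '{"deltas": [[0, -0.0108, -0.0025, 0.0333, -0.0083, 0.1333, 70], [0, -0.0108, -0.0025, 0.0633, -0.0092, 0.185, 70], [0, -0.0108, -0.0025, 0.0633, -0.0092, 0.185, 70], [0, -0.0108, -0.0025, 0.0633, -0.0092, 0.185, 70], [0, -0.0108, -0.0025, 0.0633, -0.0092, 0.185, 70]]}' ; python3 - <<'E'
from h import *
from bench import r, optics, monitor
s=monitor.sense();R=tool(-3.6,47,1);z=R.as_matrix()[:,2];G=np.array([571,10.5,73])+16*z
print(s["joint_pos"]);row(s,R,G-40*z);row(s,R,G)
D=[([70.39,7.49,85.29],[152.2,579.9,230.3],[-179.9,0,165.3]),([29.29,-48.16,139.11],[403.4,161,180.6],[179.4,30.9,173]),([-3.87,-51.01,142.87],[509.5,19.3,198.6],[179.5,41.7,176]),(s["joint_pos"][:3],s["tool_pos"],s["tcp_rot"])]
A=[];b=[]
for q,p,e in D:
    q=np.radians(q);z=Ro.from_euler("xyz",e,degrees=True).as_matrix()[:,2];u=np.array([np.cos(q[0]),np.sin(q[0]),0]);k=q[1]+q[2]
    A+=[[1,0,np.sin(q[1]),np.sin(k),-np.cos(k),z@u],[0,1,np.cos(q[1]),np.cos(k),np.sin(k),z[2]]];b+=[u@p,p[2]]
x,res,rk,sv=np.linalg.lstsq(np.array(A),np.array(b),rcond=None);print("a h L1 L2 e Lt",x,np.array(A)@x-b,sv)
E
```

```text
time: 2.78
tool_pos: [555.6, 13.8, 93.0]
tcp_rot: [179.9, 43.3, 176.7]
ft_force: [0.0, 0.4, 1.9]
finger_gap: 69.9
grip_force: 0.0
[ -4.52 -28.57 142.88   2.61  22.37 -93.31]
row [0.4 0.3 0.2] [ 2.3 -2.3  1.2]
row [0.4 0.3 0.2] [ 2.6 -2.6 41.2]
a h L1 L2 e Lt [ -0.22 319.06 369.24 553.59 -62.26 365.38] [-0.16  0.42  0.07 -0.18  0.08 -0.22  0.   -0.03] [3.9  2.82 0.72 0.4  0.24 0.08]
```

```bash
cat >> h.py <<'E'
def fold(p,R):
    w=np.array(p)-365.4*R.as_matrix()[:,2];rr=np.hypot(w[0],w[1]);d=np.hypot(rr+.2,w[2]-319)
    q3=np.linspace(0,150,3001);k=np.radians(q3)
    D=np.hypot(553.6*np.sin(k)+62.3*np.cos(k),369.2+553.6*np.cos(k)-62.3*np.sin(k))
    Q3=q3[np.argmin(abs(D-d))];k=np.radians(Q3)
    al=np.arctan2(553.6*np.sin(k)+62.3*np.cos(k),369.2+553.6*np.cos(k)-62.3*np.sin(k))
    return round(Q3,1),round(np.degrees(np.arctan2(rr,w[2]-319)-al),1),w.round()
E
python3 - <<'E'
from h import *
for el in (40,47,52):
    R=tool(-3.6,el,1);z=R.as_matrix()[:,2];G=np.array([571,10.5,73])+16*z
    for b in(0,-20,-40): print("grasp",el,b,fold(G+b*z,R))
    for b in (30,80,140): print("lift",el,b,fold(G+[0,0,b],R))
    ef=86-el+0
    for az in(32,5,-10,70,90):
        R=tool(az,ef,-1);z=R.as_matrix()[:,2];P=np.array([469,300,93.5])+16*z
        print("  pad",ef,az,fold(P,R),fold(P+[0,0,60],R))
E
```

```text
grasp 40 0 (np.float64(142.7), np.float64(-16.8), array([304.,  27., 298.]))
grasp 40 -20 (np.float64(145.4), np.float64(-23.1), array([289.,  28., 310.]))
grasp 40 -40 (np.float64(148.0), np.float64(-29.9), array([273.,  29., 323.]))
lift 40 30 (np.float64(142.8), np.float64(-22.6), array([304.,  27., 328.]))
lift 40 80 (np.float64(141.9), np.float64(-30.6), array([304.,  27., 378.]))
lift 40 140 (np.float64(139.2), np.float64(-37.2), array([304.,  27., 438.]))
  pad 46 32 (np.float64(141.2), np.float64(-23.4), array([263., 171., 345.])) (np.float64(139.5), np.float64(-31.7), array([263., 171., 405.]))
  pad 46 5 (np.float64(133.8), np.float64(-13.6), array([227., 279., 345.])) (np.float64(132.5), np.float64(-21.3), array([227., 279., 405.]))
  pad 46 -10 (np.float64(125.7), np.float64(-4.2), array([230., 342., 345.])) (np.float64(124.4), np.float64(-11.1), array([230., 342., 405.]))
  pad 46 70 (np.float64(128.8), np.float64(-7.5), array([386.,  72., 345.])) (np.float64(127.4), np.float64(-14.7), array([386.,  72., 405.]))
  pad 46 90 (np.float64(116.4), np.float64(5.1), array([469
[... 1741 characters left out ...]
(np.float64(149.0), np.float64(-24.3), array([223., 147., 289.])) (np.float64(149.1), np.float64(-37.2), array([223., 147., 349.]))
  pad 34 5 (np.float64(138.8), np.float64(-10.2), array([180., 275., 289.])) (np.float64(138.8), np.float64(-20.7), array([180., 275., 349.]))
  pad 34 -10 (np.float64(128.2), np.float64(1.1), array([184., 350., 289.])) (np.float64(128.2), np.float64(-7.6), array([184., 350., 349.]))
  pad 34 70 (np.float64(132.0), np.float64(-2.7), array([370.,  28., 289.])) (np.float64(132.0), np.float64(-12.0), array([370.,  28., 349.]))
  pad 34 90 (np.float64(116.8), np.float64(11.5), array([469.,  10., 289.])) (np.float64(116.8), np.float64(4.2), array([469.,  10., 349.]))
```

The arm model shows the grasp is within reach, and so is the pad with a tool heading other than radial. Moving in to grasp.

In the tool's units: 41 mm / 600 = 0.0683, -2.5 mm / 600 = -0.0042, 0.4 degrees / 120 = 0.0033.

```bash
python3 steer.py '{"deltas": [[0.0033, 0.0025, 0.0017, 0.0033, -0.0042, 0.0333, 70], [0.0033, 0.0025, 0.0017, 0.0033, -0.0042, 0.05, 70], [0.0033, 0.0025, 0.0017, 0.0033, -0.0042, 0.0683, 65], [0.0033, 0.0025, 0.0017, 0.0033, -0.0042, 0.0683, 60]]}' ; python3 - <<'E'
from h import *
from bench import r, optics, monitor
s=monitor.sense();R=tool(-3.6,47,1);z=R.as_matrix()[:,2];G=np.array([571,10.5,73])+16*z
print(s["joint_pos"],s["ft_force"]);row(s,R,G)
T=optics.snapshot("top");S=optics.snapshot("scene")
cv2.imwrite("pics/b.png",np.hstack([cv2.resize(T["pixels"][145:245,260:360],(400,400)),cv2.resize(S["pixels"][160:260,270:370],(400,400))]))
E
```

```text
time: 3.28
tool_pos: [581.4, 9.2, 60.2]
tcp_rot: [-179.9, 42.9, 176.4]
ft_force: [0.2, 0.0, 1.0]
finger_gap: 60.1
grip_force: 0.0
[ -4.46 -16.93 138.71   1.9   15.31 -92.45] [0.22 0.04 1.04]
row [-0.1 -0.1 -0. ] [-1.   0.6 -0.5]
```

View pics/b.png

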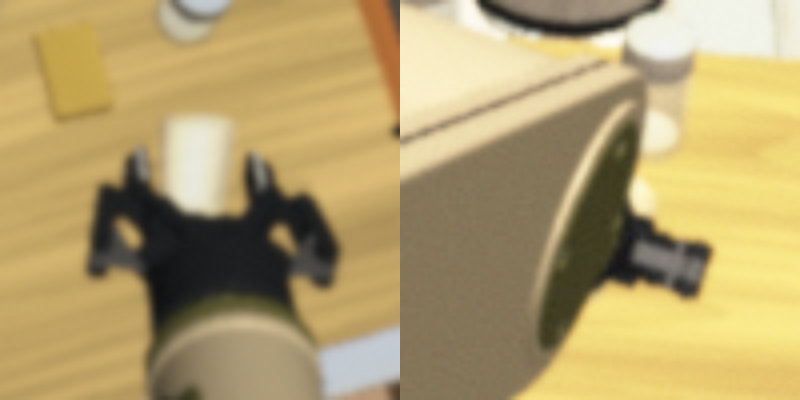

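The tumbler is centred between the fingers, its edges at 165 and 235 and the fingers at 140 and 260 in the crop. Closing.

```bash
python3 steer.py '{"deltas": [[0, 0, 0, 0, 0, 0, 48], [0, 0, 0, 0, 0, 0, 38], [0, 0, 0, 0, 0, 0, 30], [0, 0, 0, 0, 0, 0, 30], [0, 0, 0, 0, 0, 0, 30]]}' 35; python3 - <<'E'
from h import *
from bench import r, optics, monitor
s=monitor.sense();q=np.radians(s["joint_pos"]);R=Ro.from_euler("xyz",s["tcp_rot"],degrees=True)
import itertools
for s4,s6,c in itertools.product((1,-1),(1,-1),(0,90,180,-90)):
    e=[]
    for qq,eu in((s["joint_pos"],s["tcp_rot"]),([29.29,-48.16,139.11,-19.21,64.26,-49.27],[179.4,30.9,173])):
        F=Ro.from_euler("ZYZYZ",[qq[0],qq[1]+qq[2],s4*qq[3],qq[4],s6*qq[5]+c],degrees=True)
        e.append(np.degrees((F.inv()*Ro.from_euler("xyz",eu,degrees=True)).magnitude()))
    if max(e)<20: print(s4,s6,c,e)
E
```

```text
time: 4.0
tool_pos: [580.9, 9.1, 58.8]
tcp_rot: [-179.9, 42.8, 176.4]
ft_force: [-5.2, 1.7, 8.1]
finger_gap: 40.8
grip_force: 35.0Traceback (most recent call last):
  File "<stdin>", line 8, in <module>
  File "scipy/spatial/transform/_rotation.pyx", line 1413, in scipy.spatial.transform._rotation.Rotation.from_euler
ValueError: Expected axis specification to be a non-empty string of upto 3 characters, got ZYZYZ
```

Gripped at 40.8 mm, which matches mid-height. Lifting 110 mm and checking the wrist model.

In the tool's units: -80 mm / 600 = -0.1333, -75 mm / 600 = -0.125.

```bash
python3 steer.py '{"deltas": [[0, 0, 0, -0.0233, 0, -0.025, 30], [0, 0, 0, -0.0583, 0, -0.0617, 30], [0, 0, 0, -0.0917, 0, -0.0967, 30], [0, 0, 0, -0.125, 0, -0.1333, 30], [0, 0, 0, -0.125, 0, -0.1333, 30]]}' 35; cat >> h.py <<'E'
def wr(q,s4,s6,c): return Ro.from_euler("ZY",[q[0],q[1]+q[2]],degrees=True)*Ro.from_euler("ZYZ",[s4*q[3],q[4],s6*q[5]+c],degrees=True)
E
python3 - <<'E'
from h import *
from bench import r, optics, monitor
import itertools
s=monitor.sense();print(s["joint_pos"])
for s4,s6,c in itertools.product((1,-1),(1,-1),(0,90,180,-90)):
    e=[np.degrees((wr(q,s4,s6,c).inv()*Ro.from_euler("xyz",eu,degrees=True)).magnitude()) for q,eu in((s["joint_pos"],s["tcp_rot"]),([29.29,-48.16,139.11,-19.21,64.26,-49.27],[179.4,30.9,173]))]
    if max(e)<20:
        print(s4,s6,c,e)
        for az in(5,-5,-15,-25,60,70,80,90):
            R=tool(az,39,-1);p=np.array([469,300,93.5])+16*R.as_matrix()[:,2]
            q3,q2,w=fold(p,R);q1=np.degrees(np.arctan2(w[1],w[0]))
            a,b,g=(Ro.from_euler("ZY",[q1,q2+q3],degrees=True).inv()*R).as_euler("ZYZ",degrees=True)
            print(az,np.array([q1,q2,q3,s4*a,b,s6*((g-c+180)%360-180)]))
E
```

```text
time: 4.62
tool_pos: [582.5, 9.0, 170.7]
tcp_rot: [-179.9, 43.0, 176.4]
ft_force: [-0.3, 0.4, -0.5]
finger_gap: 40.5
grip_force: 35.5
[ -4.47 -30.86 135.27   0.91  32.6  -91.37]
1 1 90 [np.float64(2.3553795203693225e-14), np.float64(0.055916634890102526)]
5 [  54.34  -12.4   137.1   -68.76   39.24 -170.41]
-5 [  58.57   -5.3   130.9   -65.97   49.64 -162.85]
-15 [  60.77    1.8   124.    -62.11   58.47 -157.28]
-25 [  61.75    8.6   116.7   -57.82   66.44 -152.73]
60 [ 11.04 -12.6  137.2   68.72  38.98  -9.25]
70 [  6.82  -5.4  131.    66.08  49.35 -16.97]
80 [  4.47   1.7  124.2   62.25  58.24 -22.71]
90 [  3.42   8.5  116.8   57.89  66.33 -27.19]
```

The wrist model is exact. At the pad, heading az 70 (joint 4 about 66, joint 6 about -17) is in range. I'll check the direct turn path for joint limits.

```bash
cat >> h.py <<'E'
def ik(p,R):
    q3,q2,w=fold(p,R);q1=np.degrees(np.arctan2(w[1],w[0]))
    a,b,g=(Ro.from_euler("ZY",[q1,q2+q3],degrees=True).inv()*R).as_euler("ZYZ",degrees=True)
    return np.array([q1,q2,q3,a,b,(g-90+180)%360-180])
E
python3 - <<'E'
from h import *
from bench import r, optics, monitor
s=monitor.sense();R0=Ro.from_euler("xyz",s["tcp_rot"],degrees=True);p0=s["tool_pos"]
R1=tool(70,39,-1);z=R1.as_matrix()[:,2];p1=np.array([469,300,93.5+70])+16*z
rv=(R0.inv()*R1).as_rotvec();print(np.degrees(np.linalg.norm(rv)));row(s,R1,p1)
for f in np.linspace(0,1,9):
    print(f,ik(p0+f*(p1-p0),R0*Ro.from_rotvec(f*rv)),(R0*Ro.from_rotvec(f*rv)).as_matrix()[:,2])
E
```

```text
131.75803944410458
row [ -8.1  63.3 115.2] [105.6 295.1 -75.2]
0.0 [  4.28 -30.   134.7  -10.08  32.99 -75.71] [ 0.68 -0.04 -0.73]
0.125 [  7.64 -26.6  129.3   -6.82  42.43 -61.44] [ 0.58 -0.   -0.82]
0.25 [  8.8  -23.   124.6   -0.31  49.59 -50.6 ] [ 0.48  0.07 -0.88]
0.375 [  8.65 -19.7  121.1    7.64  54.78 -41.18] [ 0.38  0.17 -0.91]
0.5 [  7.69 -17.1  119.4   16.49  58.04 -32.69] [ 0.31  0.28 -0.91]
0.625 [  6.64 -15.4  119.4   25.86  59.73 -24.58] [ 0.26  0.41 -0.88]
0.75 [  5.75 -14.5  121.4   35.91  59.56 -17.28] [ 0.23  0.53 -0.82]
0.875 [  5.54 -14.5  125.2   46.73  57.76 -10.8 ] [ 0.23  0.64 -0.73]
1.0 [  6.82 -15.   130.2   58.79  54.18  -5.23] [ 0.27  0.73 -0.63]
```

In the tool's units: 148 mm / 600 = 0.2467, 134 mm / 600 = 0.2233, 58 degrees / 120 = 0.4833.

```bash
python3 steer.py '{"deltas": [[-0.005, 0.04, 0.0725, 0.0133, 0.0367, -0.01, 30], [-0.01, 0.08, 0.145, 0.0267, 0.075, -0.02, 30], [-0.015, 0.12, 0.2183, 0.04, 0.1117, -0.0283, 30], [-0.02, 0.16, 0.2917, 0.0533, 0.15, -0.0383, 30], [-0.025, 0.2, 0.3642, 0.0667, 0.1867, -0.0467, 30], [-0.03, 0.2392, 0.4358, 0.08, 0.2233, -0.0567, 30], [-0.0342, 0.2667, 0.4833, 0.0883, 0.2467, -0.0633, 30], [-0.0342, 0.2667, 0.4833, 0.0883, 0.2467, -0.0633, 30]]}' 35; python3 - <<'E'
from h import *
from bench import r, optics, monitor
s=monitor.sense()
R1=tool(70,39,-1);z=R1.as_matrix()[:,2];p1=np.array([469,300,93.5+70])+16*z
print(s["joint_pos"]);row(s,R1,p1)
E
```

```text
time: 5.62
tool_pos: [524.8, 160.7, 156.5]
tcp_rot: [155.9, -4.4, 124.6]
ft_force: [-0.4, 0.1, -1.4]
finger_gap: 40.6
grip_force: 35.4
[  0.56 -17.21 119.96  19.21  60.43 -40.15]
row [-4.6 31.4 56.9] [152.9  33.4  31.1]
```

In the tool's units: 153 mm / 600 = 0.255, 140 mm / 600 = 0.2333, 57 degrees / 120 = 0.475.

```bash
python3 steer.py '{"deltas": [[-0.0058, 0.0392, 0.0708, 0.04, 0.0083, 0.0083, 30], [-0.0117, 0.0783, 0.1417, 0.08, 0.0167, 0.015, 30], [-0.0175, 0.1175, 0.2125, 0.12, 0.025, 0.0233, 30], [-0.0233, 0.1567, 0.2833, 0.16, 0.0333, 0.0317, 30], [-0.0292, 0.1967, 0.3558, 0.2, 0.0433, 0.04, 30], [-0.035, 0.235, 0.425, 0.2333, 0.0517, 0.0483, 30], [-0.0383, 0.2617, 0.475, 0.255, 0.055, 0.0517, 30], [-0.0383, 0.2617, 0.475, 0.255, 0.055, 0.0517, 30]]}' 35; python3 steer.py '{"deltas": [[0, 0, 0, 0, 0, 0, 30]]}'; python3 - <<'E'
from h import *
from bench import r, optics, monitor
s=monitor.sense()
R1=tool(70,39,-1);z=R1.as_matrix()[:,2];p1=np.array([469,300,93.5+70])+16*z
print(s["joint_pos"]);row(s,R1,p1)
T=optics.snapshot("top");S=optics.snapshot("scene");np.savez("held.npz",T=T["pixels"],S=S["pixels"])
cv2.imwrite("pics/c.png",np.hstack([cv2.resize(T["pixels"][180:280,140:240],(400,400)),cv2.resize(S["pixels"][140:240,115:215],(400,400))]))
E
```

```text
time: 6.62
tool_pos: [472.1, 311.4, 153.0]
tcp_rot: [179.9, -51.0, 70.1]
ft_force: [-0.2, 0.7, -1.0]
finger_gap: 40.8
grip_force: 35.5
time: 6.75
tool_pos: [474.1, 311.2, 155.4]
tcp_rot: [179.5, -51.0, 70.4]
ft_force: [1.0, -0.3, -0.8]
finger_gap: 40.7
grip_force: 35.5
[ -0.93 -15.89 130.72  57.75  60.18  -9.55]
row [ 0.2 -0.   0.3] [-1.4 -1.   1.3]
```

View pics/c.png

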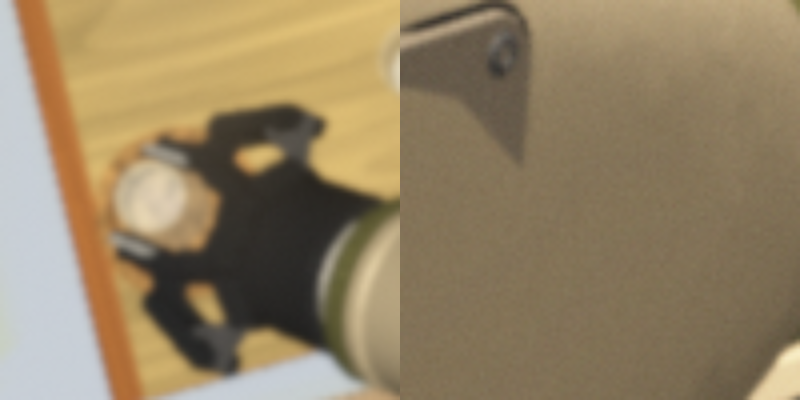

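The top view shows the tumbler held base up: the base disc is centred at crop (150,197), i.e. pixel (177.5,229), with the wider rim to its lower right. The arm blocks the scene view. I'll compare it with the projection of an upright model.

```bash
python3 - <<'E'
from h import *
from bench import r, optics, monitor
s=monitor.sense();T=optics.snapshot("top")
z=Ro.from_euler("xyz",s["tcp_rot"],degrees=True).as_matrix()[:,2]
m=s["tool_pos"]-16*z;print("mid axis expected",m)
k=6;x,y=155,200
im=cv2.resize(T["pixels"][y:y+80,x:x+80],None,fx=k,fy=k,interpolation=cv2.INTER_CUBIC)
c=cone(m+[0,0,31],[0,0,-1],18.5,22.5,62);q=((proj(T,c)-[x,y]+.5)*k).astype(int)
print((proj(T,c)[:60].mean(0)),proj(T,c)[60:].mean(0))
o=im.copy()
for a in(q[:60],q[60:]): cv2.polylines(o,[a],1,(0,0,255),1)
cv2.imwrite("pics/d.png",np.hstack([im[:,:400],o[:,:400]]))
E
```

```text
mid axis expected [470.27 299.74 166.17]
[174.83 228.72] [180.37 230.39]
```

View pics/d.png

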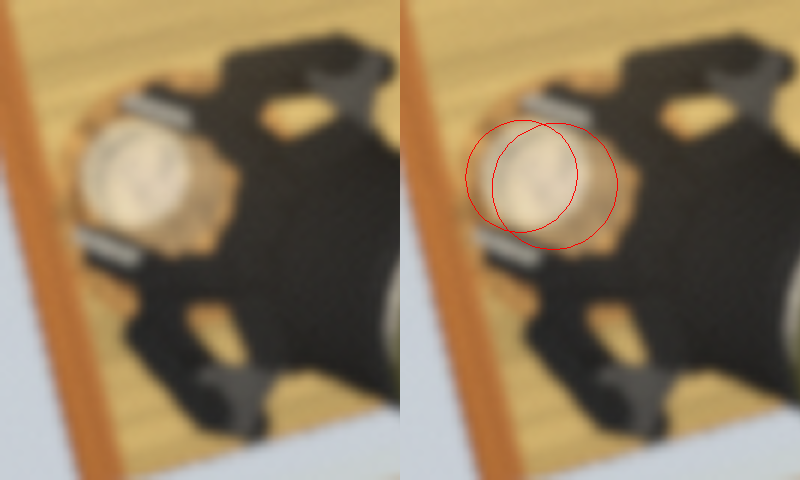

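The base disc is about 2.3 px to the right of the prediction, so the tumbler sits roughly 5 mm deeper in the grip (toward -y). I'll correct for that while lowering.

```bash
python3 - <<'E'
from h import *
from bench import r, optics, monitor
s=monitor.sense();R=tool(70,39,-1)
row(s,R,s["tool_pos"]+[-1.5,5,-64]);row(s,R,s["tool_pos"]+[0,0,-10]);print(s["tool_pos"])
E
```

```text
row [ 0.2 -0.1  0.2] [-47.2  -3.4  43.4]
row [ 0.2 -0.1  0.2] [-7.8 -0.1  6.3]
[474.6  311.46 156.2 ]
```

The manual's scale: shifts go in shares of 600 mm and turns go in shares of 120 degrees. Converting my numbers, -47 mm / 600 = -0.0783, 43.4 mm / 600 = 0.0723.

```bash
python3 steer.py '{"deltas": [[0, 0, 0, -0.02, -0.0017, 0.0183, 30], [0, 0, 0, -0.04, -0.0033, 0.0367, 30], [0, 0, 0, -0.06, -0.005, 0.055, 30], [0, 0, 0, -0.0783, -0.0057, 0.0723, 30], [0, 0, 0, -0.0783, -0.0057, 0.0723, 30], [0, 0, 0, -0.0783, -0.0057, 0.0723, 30], [0, 0, 0, -0.0783, -0.0057, 0.0723, 30]]}' 35; python3 steer.py '{"deltas": [[0, 0, 0, -0.0013, 0, 0.001, 30], [0, 0, 0, -0.0027, 0, 0.002, 30], [0, 0, 0, -0.0027, 0, 0.002, 30]]}'; python3 steer.py '{"deltas": [[0, 0, 0, -0.0013, 0, 0.001, 30], [0, 0, 0, -0.0027, 0, 0.002, 30], [0, 0, 0, -0.0027, 0, 0.002, 30]]}'
```

```text
time: 7.78
tool_pos: [473.0, 316.9, 92.8]
tcp_rot: [179.6, -51.2, 70.2]
ft_force: [0.2, 0.0, -1.3]
finger_gap: 41.1
grip_force: 35.5
time: 8.15
tool_pos: [472.2, 316.9, 89.7]
tcp_rot: [179.8, -51.1, 70.1]
ft_force: [0.5, -0.6, -1.3]
finger_gap: 40.9
grip_force: 35.5
time: 8.52
tool_pos: [472.1, 316.8, 87.6]
tcp_rot: [179.8, -51.1, 70.1]
ft_force: [0.7, -0.4, -0.0]
finger_gap: 40.2
grip_force: 35.5
```

In the tool's units: -0.8 mm / 600 = -0.0013, 0.6 mm / 600 = 0.001.

```bash
python3 steer.py '{"deltas": [[0, 0, 0, -0.0013, 0, 0.001, 30], [0, 0, 0, -0.0013, 0, 0.001, 30], [0, 0, 0, -0.0013, 0, 0.001, 30]]}'; python3 steer.py '{"deltas": [[0, 0, 0, -0.0013, 0, 0.001, 30], [0, 0, 0, -0.0013, 0, 0.001, 30], [0, 0, 0, -0.0013, 0, 0.001, 30]]}';  python3 - <<'E'
from h import *
from bench import r, optics, monitor
s=monitor.sense();T=optics.snapshot("top");x,y=160,205
def disc(P):
    c=cv2.cvtColor(cv2.resize(P[y:y+50,x:x+50],None,fx=4,fy=4,interpolation=cv2.INTER_CUBIC),cv2.COLOR_BGR2HSV)
    m=((c[...,2]>150)&(c[...,1]<95)).astype(np.uint8);m=cv2.morphologyEx(m,cv2.MORPH_OPEN,np.ones((9,9)))
    n,l,st,ce=cv2.connectedComponentsWithStats(m)
    return [(st[i]/4,ce[i]/4+[x,y]) for i in range(1,n) if st[i][4]>1500]
print("held before",disc(np.load("held.npz")["T"]));print("now",disc(T["pixels"]))
print(proj(T,[[469.3,300,124.5],[469.3,290,124.5],[479.3,300,124.5]]))
E
```

```text
time: 8.9
tool_pos: [472.2, 316.8, 86.8]
tcp_rot: [179.8, -51.1, 70.1]
ft_force: [-0.0, 0.0, -0.9]
finger_gap: 40.6
grip_force: 35.5
time: 9.28
tool_pos: [472.2, 316.7, 85.7]
tcp_rot: [179.8, -51.1, 70.1]
ft_force: [0.2, 0.5, -1.8]
finger_gap: 40.9
grip_force: 35.5
held before [(array([   8.75,   13.  ,   18.75,   21.  , 1172.5 ]), array([178.14, 228.91]))]
now [(array([ 13.  ,  17.5 ,  17.25,  18.5 , 974.  ]), array([181.47, 231.85]))]
[[181.02 231.23]
 [185.6  231.17]
 [181.08 226.63]]
```

The base disc is within about 1.5 mm of the pad centre. I'll continue down until contact.

In the tool's units: -0.8 mm / 600 = -0.0013, 0.6 mm / 600 = 0.001.

```bash
for i in 1; do python3 steer.py '{"deltas": [[0, 0, 0, -0.0013, 0, 0.001, 30], [0, 0, 0, -0.0013, 0, 0.001, 30], [0, 0, 0, -0.0013, 0, 0.001, 30]]}'; done; python3 steer.py '{"deltas": [[0, 0, 0, -0.0013, 0, 0.001, 30], [0, 0, 0, -0.0013, 0, 0.001, 30], [0, 0, 0, -0.0013, 0, 0.001, 30]]}'
```

```text
time: 9.7
tool_pos: [472.4, 316.9, 85.3]
tcp_rot: [179.7, -51.2, 70.2]
ft_force: [-1.4, -1.4, 5.9]
finger_gap: 40.9
grip_force: 35.6
time: 10.07
tool_pos: [472.8, 317.1, 85.1]
tcp_rot: [179.7, -51.2, 70.2]
ft_force: [-4.6, -2.1, 9.0]
finger_gap: 40.6
grip_force: 35.5
```

In the tool's units: -0.8 mm / 600 = -0.0013, 0.6 mm / 600 = 0.001.

```bash
python3 steer.py '{"deltas": [[0, 0, 0, -0.0013, 0, 0.001, 30], [0, 0, 0, -0.0013, 0, 0.001, 30], [0, 0, 0, -0.0013, 0, 0.001, 30]]}'
```

```text
time: 10.45
tool_pos: [473.1, 317.4, 84.9]
tcp_rot: [179.7, -51.3, 70.3]
ft_force: [-6.6, -2.5, 14.2]
finger_gap: 40.7
grip_force: 35.1
```

Contact at z ≈ 85.3, which agrees with the pad height. I'll relax the press, then open slowly and withdraw along the tool axis.

In the tool's units: 1.5 mm / 600 = 0.0025, -1.2 mm / 600 = -0.002.

```bash
python3 steer.py '{"deltas": [[0, 0, 0, 0.0017, 0, -0.0013, 30], [0, 0, 0, 0.0025, 0, -0.002, 30], [0, 0, 0, 0.0025, 0, -0.002, 30]]}' 20; python3 steer.py '{"deltas": [[0, 0, 0, 0, 0, 0, 42], [0, 0, 0, 0, 0, 0, 43], [0, 0, 0, 0, 0, 0, 45], [0, 0, 0, 0, 0, 0, 49], [0, 0, 0, 0, 0, 0, 55], [0, 0, 0, 0, 0, 0, 62], [0, 0, 0, 0, 0, 0, 70], [0, 0, 0, 0, 0, 0, 70]]}'; python3 - <<'E'
from h import *
from bench import r, optics, monitor
T=optics.snapshot("top");x,y=160,205
cv2.imwrite("pics/e.png",cv2.resize(T["pixels"][190:270,145:225],(560,560)))
E
```

```text
time: 10.82
tool_pos: [472.6, 316.7, 85.1]
tcp_rot: [179.7, -51.2, 70.2]
ft_force: [0.8, 1.5, 4.4]
finger_gap: 40.4
grip_force: 34.9
time: 11.82
tool_pos: [472.2, 316.7, 84.7]
tcp_rot: [179.8, -51.1, 70.1]
ft_force: [-0.9, 0.1, 0.4]
finger_gap: 69.9
grip_force: 0.0
```

In the tool's units: -100 mm / 600 = -0.1667, -80 mm / 600 = -0.1333.

```bash
python3 steer.py '{"deltas": [[0, 0, 0, 0, 0, -0.01, 70], [0, 0, 0, 0, 0, -0.025, 70], [0, 0, 0, 0, 0, -0.05, 70], [0, 0, 0, 0, 0, -0.075, 70], [0, 0, 0, 0, 0, -0.1, 70], [0, 0, 0, 0.0333, 0, -0.1333, 70], [0, 0, 0, 0.1, 0, -0.1667, 70], [0, 0, 0, 0.1, 0, -0.1667, 70]]}'; python3 - <<'E'
from h import *
from bench import r, optics, monitor
T=optics.snapshot("top");S=optics.snapshot("scene")
def dr(s,x,y,w,h,k):
    im=cv2.resize(s["pixels"][y:y+h,x:x+w],None,fx=k,fy=k,interpolation=cv2.INTER_CUBIC)
    q=((proj(s,cone([469.3,300,62.5],[0,0,1],22.5,18.5,62))-[x,y]+.5)*k).astype(np.float32)
    cv2.polylines(im,[np.round(cv2.convexHull(q)).astype(int)],1,(0,0,255),1);return im
cv2.imwrite("pics/f.png",np.hstack([dr(T,150,195,80,80,5),dr(S,130,165,80,80,5)]))
print(monitor.sense()["joint_pos"])
E
```

```text
time: 12.88
tool_pos: [460.4, 278.6, 199.0]
tcp_rot: [179.1, -51.3, 70.6]
ft_force: [0.1, -0.4, 0.6]
finger_gap: 70.0
grip_force: 0.0
[ -6.25 -23.94 132.18  54.6   67.94  -6.5 ]
```

View pics/f.png

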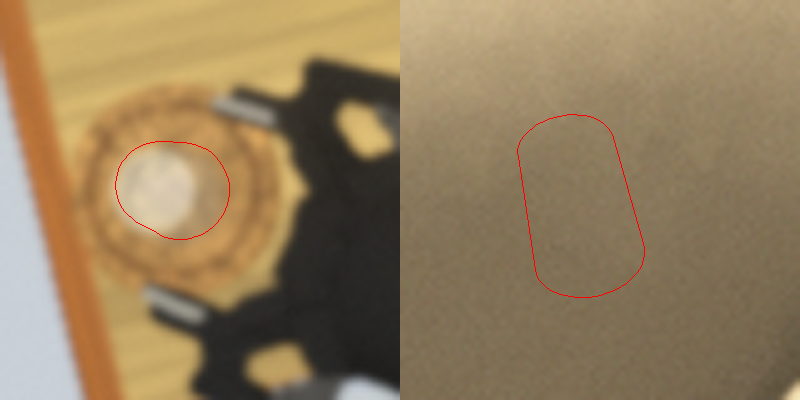

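The tumbler stands mouth down in the middle of the pad: its base disc is at about (160,190) in the crop, inside the model outline. The gripper is clear of it. Handing in.

```bash
python3 steer.py '{"deltas": [[0, 0, 0, 0, 0, 0, 70], [0, 0, 0, 0, 0, 0, 70]]}'; python3 -c "
from bench import r, optics, monitor
print(r.hand_in())"
```

```text
time: 13.22
tool_pos: [457.5, 278.8, 192.9]
tcp_rot: [180.0, -51.1, 70.0]
ft_force: [-0.3, -0.0, -0.9]
finger_gap: 70.1
grip_force: 0.0
the job is handed in; nothing more can be done
None
```

The fallen tumbler now stands mouth down, within about 2 mm of the cork pad's centre by the top camera; I left the standing glasses alone and handed the job in at about 13 s (the hand-in returned no verdict).

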